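Shut the run-stand gate and drop its latch bar home

ROBOT

A 6-joint arm with a two-finger parallel gripper is mounted at the origin on a cart in front of the work surface, level with it; the furniture and walls round the work are solid. World frame = base frame: x ahead of the robot, y to its left, z up, the work surface at z = 0. Lengths are in m, angles in degrees, forces in N, time in s.
With the tool pointing down it reaches from about 0.275 to 0.725 m from the base axis. Payload 5.6 kg.
Tool frame: the origin (TCP) lies between the finger pads; the fingertips stand 19 mm ahead of it and the grasp point (between the pads) is the TCP; z points along the fingers, x is the direction in which the jaws open and shut, and the axes are right-handed (so a half turn about z gives the same grasp; the last joint's range is limited). The gripper opens to 85 mm and grips with 20 to 120 N. Pads are 22 mm wide; open, the fingers measure 114 mm over their backs; the gripper's body (76 mm by 85 mm) begins 54 mm behind the grasp point. The pads swing forward as they close: fully open they stand 13 mm farther back than shut.
Start: joints at [88.957, 14.616, 6.199, 0, -81.583, -16.306], TCP at [0.164, 0.525, 0.25] pointing down, gripper open.
Joint ranges: [-168.99, 168.99], [-69.2, 112.95], [-62.41, 85.93], [-164.36, 98.24], [-168.68, -3.75], [-174.98, 174.98]. Speed limits (degrees/s): [147.25, 147.25, 180, 180, 180, 180].

INTERFACE

Orientations are given as [roll, pitch, yaw] about the fixed x, y, z axes, in that order (R = Rz(yaw) Ry(pitch) Rx(roll)).
In Python, from bench import bot gives the robot as it stands.
- The arm moves only by the tool carry_out, never from a script. Its argument "plan" is a list of rows, each an object with "travel": the shift along the tool's x, y, z scaled (see below), a list of three; "twist": the turn, a rotation vector about the tool's x, y, z scaled (see below), a list of three. In form: [{"travel": [tx, ty, tz], "twist": [ax, ay, az]}, ...]. A call has 1 to 5 rows; each row shifts and turns the commanded pose from where the row before left it, along the tool's axes as they then stand; what a row does not reach is not made up. The controller multiplies each number of a shift by 0.03 m and each number of a turn by 0.08 rad. A row lasts 1/12 s, in which the tool goes at most 41.7 mm and 7.16 degrees, less where a joint would pass 70% of its speed; a pose out of reach is approached as far as the arm can. A call with a number of a shift or a turn outside -1 to 1 is refused whole. A call with a gripper value outside its range is refused whole. "hand" is the opening, from 0 (shut) to 1 (fully open), set as the call begins (left out, the last holds). The fingers move at their own pace and stop on an object; "squeeze" is the grip in N (left out, the last holds). Time passes only in rows, so rows that do not move let the fingers close. It gives the time, the measured TCP pose, the force and the opening at its end, in the units of the state.
- bot.sense(): the state, without advancing time (a new reading comes with each control period).
- bot.read_camera(name): name is "side" or "top" or "wrist"; returns (picture, depth): 480x640x3 uint8, red, green, blue; 480x640 float32, m along the optical axis (not along the pixel's ray), 0 where there is no reading.
- bot.camera_params(name): a dict with "K" (3x3 intrinsics, pixels), "R" (3x3) and "t" (3): a world point X has camera coordinates R X + t; the wrist camera has in their place "mount" (4x4, takes a point from camera to tool coordinates, whose origin is the TCP and whose axes are the tool frame's). Camera axes: x right, y down, z forward; pixel columns grow to the right and rows downward; lengths in m; the calibration is good to about 2 mm. A picture is of the moment at which its call begins: read the wrist's pose just before it. camera_params takes no time and is no camera call.
- bot.finish_job(): hands the job in, once; it reports no verdict.
The state is a dict: "clock": time; "joint_pos": joint angles; "joint_vel": joint speeds; "joint_efforts": joint torques, N m; "eef_pos": TCP position; "tool_rot": TCP orientation; "ft_force": force on the tool from outside, world axes, zero at the start; "torque": the same for the moment, N m; "width": finger opening in m.
Only numpy, scipy, OpenCV 4.12 (cv2) and the standard library are available. Lean on these libraries where they do the work, as an engineer would, in place of code of your own. Each camera call takes 0.05 s, during which the arm holds its last target. There are 200 camera calls.

TASK

The engine on the run stand is to be started, so its guard must be shut: take the latch bar by its ball knob, lift it, swing the gate in against the rubber buffer without slamming it, carry the bar over the keeper's nose and let it down into the notch until it is fully home, so that the gate stays shut when you let go. The keeper is not quite where it measures and bends easily: feel for the notch and keep the force on it well under 30 N. Leave the loose tools on the bench where they lie.

Things in the scene. Friction and masses are not known exactly. Their poses are not given: they have to be found in the camera images.
- guard: Run stand: grey open-topped guard of square tube and wire mesh, 345 x 400 mm, 165 mm high, fixed on the bench round a small engine. Origin: middle of the base, on the bench; z up, x away from the robot, y to the gate side (robot's left). The gate closes the +y side: upright hinge axis at x +135, y +185 mm (rear corner), free end at the front left post (x -150).
- gate (a joint): Gate angle in rad: 0 shut (gate along the guard's x axis), grows as the free end, 255 mm from the hinge axis, swings out to the robot's left. Little friction (0.5 N at the knob); stays where it is left. Gate top 165 mm above the bench, 16 mm thick. Hard stop at -0.04.
- bar_end (a point): Outer end of the latch bar, on its middle line. The bar is a steel flat, 8 mm thick and 20 mm high, on the gate's outer face: its pivot is 50 mm from the gate's hinge axis along the gate, 25 mm outside the gate's middle plane and 150 mm above the bench; the bar runs 255 mm from there along the gate and past its free end.
- latch_bar (a joint): Lift angle of the latch bar in rad about its pivot: 0 level, grows as its end rises; stops at -0.05 (hanging, as it starts) and 0.19. Falls by its own weight (2 to 3.5 N at the knob). A hanging bar strikes the front of the keeper's nose, so that the gate cannot shut.
- knob (a point): Centre of the black ball knob, 28 mm across, on a 10 mm stem on top of the latch bar: 185 mm from the bar's pivot toward its end and 45 mm above the bar's middle line (195 mm above the bench when level). 30 mm free below the centre down to the gate and 35 mm to the bar's upper edge. Grip it across, from above.
- buffer_face (a point): Rubber buffer (20 mm disc) inside the gate opening near the front left post, 60 mm up; the point is its face when free. The shutting gate meets it 15 mm or so before shut at the free end and presses it in (0.5 N per mm, 3 to 12 N in all when shut); it pushes the gate open again if not latched.
- keeper: Keeper on the front left post, 235 mm from the bar's pivot when shut. Origin: nominal middle of the notch floor, 140 mm above the bench; y outward. Steel block open at the top with a notch 11 mm wide (y) for the 8 mm bar. The block is clamped in slots up to 7 mm inward or outward and 3 mm up or down of this point: that setting is not measured, only felt or seen. Seated at nominal, both joints read about 0.
- nose (a point): Nominal top of the keeper's outer cheek, its nose: 8 mm thick, flat top 16 mm above the notch floor, shifted with the block's setting. The bar must go over it. The inner cheek is as high and 16 mm thick; the gate's hard stop keeps the bar from passing it. While the buffer holds the bar hard against the nose, friction keeps it from dropping; unloaded it drops freely.
- spanner_1: Loose combination spanner, 172 mm long, a bystander on the front of the bench; origin at its middle, on the bench.
- spanner_3: Loose combination spanner, 218 mm long, a bystander; origin at its middle, on the bench.
- extension_bar: Loose steel extension bar, 141 mm long, 21 mm thick, a bystander; origin at its middle, on the bench.

How it is judged:
By the outcome, as a careful person would: the job done as asked, in the order asked, and still so for the second after the job is handed in, with the robot touching nothing.
It also fails if it takes over 64 s, if anything falls off the work surface, if the arm or the gripper's body presses on something with over 40 N, if the wrist force passes 120 N, or if a joint passes its speed limit or range.

## Working session

There is one attempt and no reset: what is moved stays moved. The work goes in short steps, Python scripts to look and compute and a tool call to move; the robot and the scene stay as the last step left them, time stands still between calls to the robot, and variables do not carry over. Pictures are saved under pics/ and viewed, about 8 in all and at most 12, crops included, and the job is handed in when it is done.

Besides the shell and the picture viewer there is one more tool, called after "Emit:" by a JSON object that holds its "fn" and its "kwargs", one argument or row to a line. carry_out: Moves the arm, as the interface text tells. Its arguments: {"type":"object","properties":{"plan":{"type":"array","items":{"type":"object","properties":{"travel":{"type":"array","items":{"type":"number"}},"twist":{"type":"array","items":{"type":"number"}}}}},"hand":{"type":"number"},"squeeze":{"type":"number"}},"required":["plan"]}

```bash
mkdir -p pics; ls
python3 - <<'E'
from bench import bot
import cv2,numpy as np
s=bot.sense(); print({k:np.round(v,3).tolist() for k,v in s.items()})
for n in("side","top"):
    p,d=bot.read_camera(n); cv2.imwrite(f"pics/{n}0.png",p[:,:,::-1]); np.savez(f"{n}0.npz",p=p,d=d)
    c=bot.camera_params(n); print(n,{k:np.round(v,4).tolist() for k,v in c.items()})
print(bot.camera_params("wrist"))
E
```

```text
pics
{'clock': 0.0, 'joint_pos': [88.958, 14.654, 6.132, -0.027, -81.583, -16.307], 'joint_vel': [-0.052, -0.071, 0.022, 0.088, -0.065, 0.003], 'joint_efforts': [0.0, -38.663, 23.794, 5.365, -0.006, 0.0], 'eef_pos': [0.164, 0.525, 0.249], 'tool_rot': [-179.996, -0.109, -107.353], 'ft_force': [-0.547, -0.09, -0.798], 'torque': [0.004, 0.039, -0.044], 'width': 0.085}
side {'K': [[480.0184, 0.0, 321.9546], [0.0, 480.0184, 242.9818], [0.0, 0.0, 1.0]], 'R': [[-0.967, -0.2549, -0.0021], [-0.1136, 0.4384, -0.8916], [0.2282, -0.8619, -0.4529]], 't': [0.5753, 0.1844, 0.9615]}
top {'K': [[433.5598, 0.0, 316.3469], [0.0, 433.5598, 243.4167], [0.0, 0.0, 1.0]], 'R': [[0.0, -1.0, 0.0056], [-0.9984, -0.0004, -0.0571], [0.0571, -0.0056, -0.9984]], 't': [0.0447, 0.5878, 1.1229]}
{'K': array([[424.80312787,   0.        , 315.03166168],
       [  0.        , 424.80312787, 238.18508252],
       [  0.        ,   0.        ,   1.        ]]), 'mount': array([[ 9.99999892e-01,  4.21006562e-04, -1.95524292e-04,
        -8.74788583e-04],
       [-3.38692625e-04,  9.49791924e-01,  3.12882065e-01,
        -7.86350811e-02],
       [ 3.17432796e-04, -3.12881965e-01,  9.49791964e-01,
        -1.22359899e-01],
       [ 0.00000000e+00,  0.00000000e+00,  0.00000000e+00,
         1.00000000e+00]])}
```

View pics/side0.png

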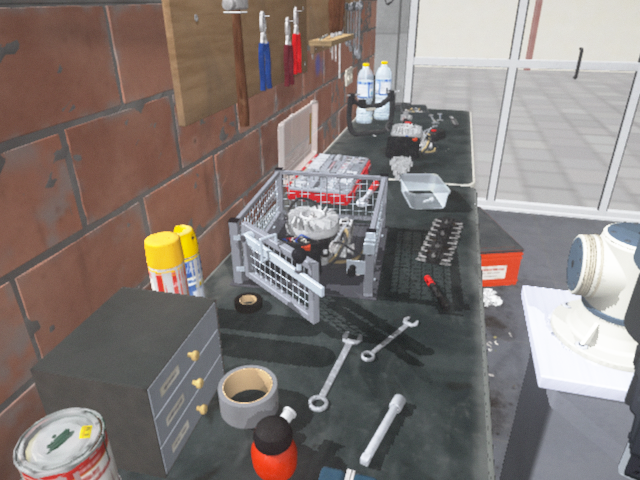

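View pics/top0.png

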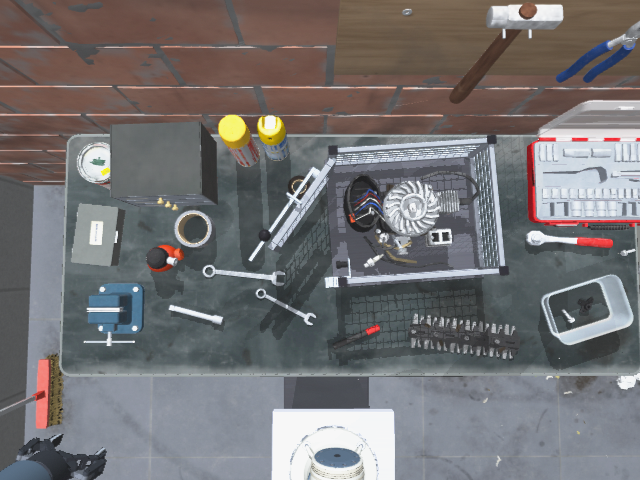

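The side view shows the gate open, with the knob near (299,256). In the top view the knob is at (264,235), the bar end at (251,260), the hinge at about (332,160), the keeper near (343,268), and the guard corners at about (333,150), (491,140), (503,270) and (328,283).

Run:
```python
import numpy as np,cv2
from bench import bot
z=np.load("top0.npz");p,d=z['p'],z['d']
c=bot.camera_params("top");K,R,t=c['K'],c['R'],c['t']
v,u=np.mgrid[0:480,0:640]
C=np.stack([(u-K[0,2])/K[0,0]*d,(v-K[1,2])/K[1,1]*d,d],-1)
W=(C-t)@R
np.save("topW.npy",W)
def show(n,m):
    P=W[m];print(n,len(P),P.mean(0).round(4),P.min(0).round(3),P.max(0).round(3))
m=(W[...,2]>.15)&(W[...,2]<.175)&(d>0)&(u>315)&(u<515)&(v>130)&(v<300)
q=np.c_[u[m],v[m]].astype(np.float32)
P=W[m][:,:2].astype(np.float32); r=cv2.minAreaRect(P);print("guard top rect",r,cv2.boxPoints(r).round(3).tolist())
k=(abs(u-264)<9)&(abs(v-235)<9)&(p.max(-1)<70)&(W[...,2]>.15); show("knob",k)
b=(u>235)&(u<335)&(v>150)&(v<270)&(W[...,2]>.12)&(W[...,2]<.24); show("gate/bar",b)
print(W[250:262:2,[250,252,254,256]].round(3).tolist())
big=cv2.resize(p[140:300,235:365],None,fx=5,fy=3.75*5/3.75,interpolation=cv2.INTER_CUBIC)[:, :,::-1]
cv2.imwrite("pics/crop1.png",cv2.resize(big,(487,600)))
```

```text
guard top rect ((0.6555976271629333, -0.17019809782505035), (0.32767555117607117, 0.4255274534225464), 3.88126540184021) [[0.4779999852180481, 0.03099999949336052], [0.5070000290870667, -0.39399999380111694], [0.8330000042915344, -0.3709999918937683], [0.8050000071525574, 0.05299999937415123]]
knob 103 [0.5941 0.1593 0.214 ] [0.523 0.051 0.185] [0.608 0.174 1.154]
gate/bar 1594 [0.6705 0.0985 0.1615] [0.539 0.003 0.12 ] [0.805 0.239 0.202]
[[[0.571, 0.222, -0.003], [0.571, 0.216, 0.002], [0.571, 0.21, 0.004], [0.565, 0.186, 0.147]], [[0.566, 0.22, 0.007], [0.566, 0.216, 0.002], [0.56, 0.19, 0.151], [0.56, 0.186, 0.148]], [[0.56, 0.221, 0.002], [0.556, 0.195, 0.147], [0.556, 0.19, 0.148], [0.556, 0.186, 0.148]], [[0.555, 0.221, 0.003], [0.551, 0.194, 0.151], [0.551, 0.19, 0.147], [0.555, 0.205, 0.0]], [[0.546, 0.199, 0.149], [0.546, 0.195, 0.147], [0.547, 0.191, 0.138], [0.55, 0.206, -0.002]], [[0.542, 0.199, 0.147], [0.542, 0.195, 0.144], [0.544, 0.21, 0.003], [0.544, 0.205, 0.001]]]
```

View pics/crop1.png

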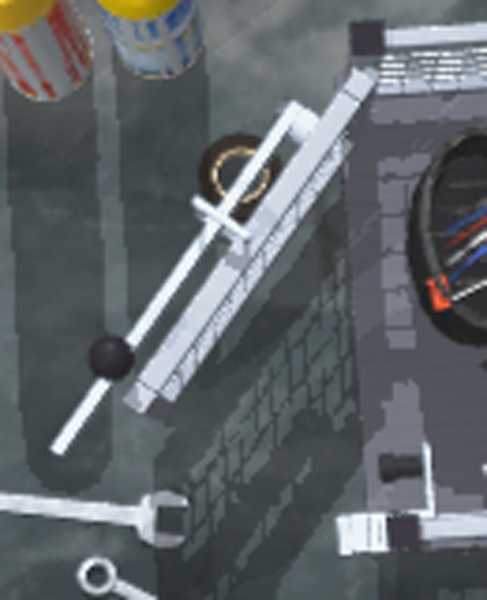

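```bash
cat > h.py <<'E'
import numpy as np,cv2
from bench import bot
def ray(c,u,v,z):
    K,R,t=c['K'],c['R'],c['t']; o=-R.T@t; r=R.T@np.linalg.solve(K,[u,v,1.]); return o+r*(z-o[2])/r[2]
E
python3 - <<'E'
from h import *
z=np.load("top0.npz");p=z['p'];W=np.load("topW.npy");c=bot.camera_params("top")
v,u=np.mgrid[0:480,0:640];dk=p.max(-1)<75
caps=[]
for (a,b) in((333,150),(343,281),(491,140),(503,270)):
    m=dk&(abs(u-a)<8)&(abs(v-b)<8)&(W[...,2]>.14)&(W[...,2]<.19)
    P=ray(c,u[m].mean(),v[m].mean(),.168);print(m.sum(),u[m].mean().round(1),v[m].mean().round(1),P.round(4));caps.append(P)
caps=np.array(caps);print("side lens",[np.linalg.norm(caps[i]-caps[j]).round(4) for i,j in((0,1),(2,3),(0,2),(1,3))])
m=dk&(abs(u-264)<8)&(abs(v-235)<8)&(W[...,2]>.17)&(W[...,2]<.23)
print("knob",u[m].mean(),v[m].mean(),W[m].mean(0),W[m].max(0),ray(c,u[m].mean(),v[m].mean(),.187))
X=lambda x,y:(235+(x+.5)/3.746-.5,140+(y+.5)/3.75-.5)
for n,(x,y),h in(("barend",(57,450),.147),("barroot",(293,108),.16),("keeperL",(340,533),.156),("keeperR",(385,533),.156),("gatefree",(142,403),.165),("gatehinge",(366,78),.165),("bufferface?",(380,466),.06)):
    print(n,np.round(X(x,y),1),ray(c,*X(x,y),h).round(4))
print(p[274:291,322:350].max(-1))
print((W[274:291,324:346:1,2]*1000).round().astype(int))
E
```

```text
71 332.5 149.9 [0.7952 0.0083 0.168 ]
60 342.0 281.6 [ 0.4923 -0.0126  0.168 ]
70 491.2 139.1 [ 0.8211 -0.3593  0.168 ]
79 503.8 270.3 [ 0.5181 -0.3811  0.168 ]
side lens [np.float64(0.3036), np.float64(0.3038), np.float64(0.3686), np.float64(0.3693)]
knob 264.24528301886795 235.1509433962264 [0.5958385  0.16130007 0.19548247] [0.60773777 0.17372843 0.20209041] [0.59648835 0.16227829 0.187     ]
barend [249.8 259.6] [0.5426 0.1999 0.147 ]
barroot [312.9 168.4] [0.7538 0.0538 0.16  ]
keeperL [325.4 281.8] [0.4916 0.0248 0.156 ]
keeperR [337.4 281.8] [ 0.4916 -0.0027  0.156 ]
gatefree [272.5 247.1] [0.5708 0.1457 0.165 ]
gatehinge [332.3 160.4] [0.7714 0.0087 0.165 ]
bufferface? [336.1 263.9] [ 0.5336 -0.0047  0.06  ]
[[ 70  77  99  96  99  99 103 108 109 106 104 144 146 147 145 146 143 133
  132 133 133 133 133 133 133 131 138 228]
 [ 69  78  98  99 102 104 105 107 110 114 108 141 143 141 131 133 131 129
  127 128 131 131 140 144 145 148 156 214]
 [ 77  98  99 104 116 114 118 135 141 146 152 158 165 174 170 170 139 109
   96 112 157 153 214 229 231 242 246 246]
 [ 99 100 109 156 199 1
[... 2871 characters left out ...]
166  166]
 [   1  142  156  153  154  137  133  139  138  136  152  155  153  167
   167  167  169  165  165  167  165  168]
 [   0  134  152  153  152  136  137  132  139  137  151  155  151  164
   165  169  167  171  168  168    4    7]
 [  -2    1  154  154  152  136  133    2    5   -2  152  149    4    5
     5    4    5    6    6    4    4    2]
 [   2    2   -1    0    1    0    2    6    0    0   -1    3   -1   -1
     1    6    2    4    4    3    5    4]
 [   1    3    2    2   -3    0    2    0    2    5    4   -1    2    4
     0    1    3   -2    0    3    0    1]
 [   2   -2    3    0    3    1    5    5    2    4    2    1    2    4
     0   -1    1    2    1   -3    2    5]]
```

Top-view depth shows the notch floor at z≈0.1365, about 3 mm low, and its y close to nominal. The gate angle works out at about 0.665 rad. I'm moving above the knob now, with the jaws across the bar.

Emit:
{"fn": "carry_out", "kwargs": {
  "plan": [
    {"travel": [0,0,0],"twist": [0,0,0.92]},
    {"travel": [0,0,0],"twist": [0,0,0.92]},
    {"travel": [0,0,0],"twist": [0,0,0.92]},
    {"travel": [0,0,0],"twist": [0,0,0.92]},
    {"travel": [0.1,-0.5,0],"twist": [0,0,0]}
  ],
  "hand": 1,
  "squeeze": 40
}}

```text
clock: 0.52
eef_pos: [0.1737, 0.5147, 0.2492]
tool_rot: [-180.0, -0.1, -124.3]
ft_force: [-0.4, -0.9, -0.9]
width: 0.0858
```

Emit:
{"fn": "carry_out", "kwargs": {
  "plan": [
    {"travel": [0.1,-1,0],"twist": [0,0,0]},
    {"travel": [0.1,-1,0],"twist": [0,0,0]},
    {"travel": [0.1,-1,0],"twist": [0,0,0]},
    {"travel": [0.1,-1,0],"twist": [0,0,0]},
    {"travel": [0.1,-1,0],"twist": [0,0,0]}
  ]
}}

```text
clock: 0.93
eef_pos: [0.2913, 0.4156, 0.2501]
tool_rot: [-180.0, -0.0, -124.1]
ft_force: [-1.2, 0.8, 0.4]
width: 0.0854
```

Emit:
{"fn": "carry_out", "kwargs": {
  "plan": [
    {"travel": [0.1,-1,0],"twist": [0,0,0]},
    {"travel": [0.1,-1,0],"twist": [0,0,0]},
    {"travel": [0.1,-1,0],"twist": [0,0,0]},
    {"travel": [0.1,-1,0],"twist": [0,0,0]},
    {"travel": [0.1,-1,0],"twist": [0,0,0]}
  ]
}}

```text
clock: 1.35
eef_pos: [0.4068, 0.3188, 0.2501]
tool_rot: [180.0, -0.0, -124.2]
ft_force: [0.2, 0.4, 0.7]
width: 0.0853
```

Emit:
{"fn": "carry_out", "kwargs": {
  "plan": [
    {"travel": [0.1,-1,0],"twist": [0,0,0]},
    {"travel": [0.1,-1,0],"twist": [0,0,0]},
    {"travel": [0.1,-1,0],"twist": [0,0,0]},
    {"travel": [0.1,-1,0],"twist": [0,0,0]},
    {"travel": [0.1,-0.5,0],"twist": [0,0,0]}
  ]
}}

```text
clock: 1.77
eef_pos: [0.5108, 0.2295, 0.2496]
tool_rot: [-180.0, -0.1, -124.3]
ft_force: [-0.2, 0.7, -0.3]
width: 0.085
```

Emit:
{"fn": "carry_out", "kwargs": {
  "plan": [
    {"travel": [0.07,-0.9,0],"twist": [0,0,0]},
    {"travel": [0.07,-0.9,0],"twist": [0,0,0]},
    {"travel": [0.07,-0.9,0],"twist": [0,0,0]},
    {"travel": [0.07,-0.9,0],"twist": [0,0,0]},
    {"travel": [0,0,0],"twist": [0,0,0]}
  ]
}}

```text
clock: 2.18
eef_pos: [0.5959, 0.1609, 0.2488]
tool_rot: [180.0, -0.1, -124.4]
ft_force: [-1.6, 0.9, -0.5]
width: 0.0853
```

```bash
cat >> h.py <<'E'
from scipy.spatial.transform import Rotation as Ro
def wcam():
    s=bot.sense(); T=np.eye(4); T[:3,:3]=Ro.from_euler('xyz',s['tool_rot'],degrees=True).as_matrix(); T[:3,3]=s['eef_pos']
    c=bot.camera_params("wrist"); M=T@c['mount']; p,d=bot.read_camera("wrist")
    R=M[:3,:3].T; c=dict(K=c['K'],R=R,t=-R@M[:3,3])
    return s,p,d,c
def cloud(c,d):
    v,u=np.mgrid[0:480,0:640];K=c['K']
    return (np.stack([(u-K[0,2])/K[0,0]*d,(v-K[1,2])/K[1,1]*d,d],-1)-c['t'])@c['R']
E
python3 - <<'E'
from h import *
s,p,d,c=wcam();print(s['eef_pos'],s['tool_rot'])
cv2.imwrite("pics/w1.png",p[:,:,::-1]);W=cloud(c,d);np.savez("w1.npz",p=p,d=d,W=W)
q=c['R']@[.5963,.1615,.187]+c['t'];q=c['K']@q;print(q/q[2])
m=(p.max(-1)<75)&(d>0)&(np.hypot(W[...,0]-.5963,W[...,1]-.1615)<.03)&(W[...,2]>.165)&(W[...,2]<.21)
P=W[m];print(len(P),P.mean(0),P.min(0),P.max(0))
# sphere fit r=14mm
from scipy.optimize import least_squares
r=least_squares(lambda x:np.linalg.norm(P-x,axis=1)-.014,P.mean(0)-[0,0,.01],loss='soft_l1',f_scale=.002);print("knob",r.x,r.cost)
E
```

```text
[0.59586821 0.16090165 0.24879682] [ 1.79988416e+02 -1.49332957e-01 -1.24359246e+02]
[313.87996645 274.07393888   1.        ]
2503 [0.59891315 0.16014079 0.19340358] [0.58472534 0.14830195 0.18109999] [0.6097398  0.17595948 0.20009721]
knob [0.59568828 0.1623006  0.18437345] 0.0002453356998721405
```

View pics/w1.png

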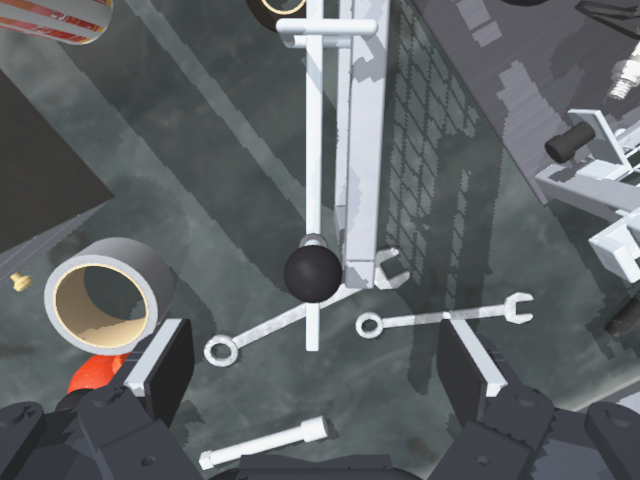

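The wrist view shows the knob centred between the jaws at (313,274), with the bar running straight along the image and the gate top to its right. Next I descend and grip.

Emit:
{"fn": "carry_out", "kwargs": {
  "plan": [
    {"travel": [0,0.05,0.5],"twist": [0,0,0]},
    {"travel": [0,0,0.5],"twist": [0,0,0]},
    {"travel": [0,0,0.5],"twist": [0,0,0]},
    {"travel": [0,0,0.4],"twist": [0,0,0]},
    {"travel": [0,0,0],"twist": [0,0,0]}
  ]
}}

```text
clock: 2.65
eef_pos: [0.5903, 0.1651, 0.1903]
tool_rot: [179.8, -0.3, -124.2]
ft_force: [-0.2, 0.0, -0.7]
width: 0.0855
```

Emit:
{"fn": "carry_out", "kwargs": {
  "plan": [
    {"travel": [0,0,0]},
    {"travel": [0,0,0]},
    {"travel": [0,0,0]},
    {"travel": [0,0,0]},
    {"travel": [0,0,0]}
  ],
  "hand": 0,
  "squeeze": 40
}}

```text
invalid input
```

Emit:
{"fn": "carry_out", "kwargs": {
  "plan": [
    {"travel": [0,-0.2,0],"twist": [0,0,0]},
    {"travel": [0,0,0],"twist": [0,0,0]},
    {"travel": [0,0,0],"twist": [0,0,0]}
  ]
}}

```text
clock: 2.9
eef_pos: [0.5981, 0.162, 0.1945]
tool_rot: [-179.9, 0.1, -124.2]
ft_force: [-0.4, 0.5, 0.4]
width: 0.0856
```

Emit:
{"fn": "carry_out", "kwargs": {
  "plan": [
    {"travel": [0,0,0],"twist": [0,0,0]},
    {"travel": [0,0,0],"twist": [0,0,0]}
  ]
}}

```text
clock: 3.07
eef_pos: [0.5976, 0.1621, 0.194]
tool_rot: [-180.0, 0.1, -124.2]
ft_force: [-0.8, 0.1, 0.1]
width: 0.0852
```

Emit:
{"fn": "carry_out", "kwargs": {
  "plan": [
    {"travel": [0,0,0.1],"twist": [0,0,0]},
    {"travel": [0,0,0],"twist": [0,0,0]},
    {"travel": [0,0,0],"twist": [0,0,0]},
    {"travel": [0,0,0],"twist": [0,0,0]},
    {"travel": [0,0,0],"twist": [0,0,0]}
  ],
  "hand": 0,
  "squeeze": 40
}}

```text
clock: 3.48
eef_pos: [0.5974, 0.162, 0.1904]
tool_rot: [-180.0, -0.0, -124.2]
ft_force: [2.4, 6.6, 5.7]
width: 0.0258
```

Emit:
{"fn": "carry_out", "kwargs": {
  "plan": [
    {"travel": [0,0,0],"twist": [0,0,0]},
    {"travel": [0,0,0],"twist": [0,0,0]},
    {"travel": [0,0,0],"twist": [0,0,0]},
    {"travel": [0,0,0],"twist": [0,0,0]},
    {"travel": [0,0,0],"twist": [0,0,0]}
  ]
}}

```text
clock: 3.9
eef_pos: [0.5975, 0.162, 0.1906]
tool_rot: [-180.0, 0.0, -124.2]
ft_force: [0.5, 0.3, 1.8]
width: 0.0254
```

Emit:
{"fn": "carry_out", "kwargs": {
  "plan": [
    {"travel": [0,-0.03,-0.2],"twist": [0,0,0]},
    {"travel": [0,-0.06,-0.28],"twist": [0,0,0]},
    {"travel": [0,-0.1,-0.28],"twist": [0,0,0]},
    {"travel": [0,-0.1,-0.28],"twist": [0,0,0]},
    {"travel": [0,0,0],"twist": [0,0,0]}
  ]
}}

```text
clock: 4.32
eef_pos: [0.6054, 0.1569, 0.2234]
tool_rot: [-179.9, 0.1, -124.2]
ft_force: [0.8, -1.3, -4.0]
width: 0.0261
```

Run:
```python
from h import *
s,p,d,c=wcam();print(s['eef_pos'],s['ft_force'],s['torque'],s['width'])
W=cloud(c,d);np.savez("w2.npz",p=p,d=d,W=W)
p2,_=bot.read_camera("side")
cv2.imwrite("pics/w2.png",np.hstack([cv2.resize(p,(400,300)),cv2.resize(p2[190:340,220:420],(400,300),interpolation=2)])[:,:,::-1])
```

```text
[0.6054296  0.15686856 0.22344753] [ 0.79272468 -1.31455571 -4.00137047] [-0.53157356  0.00623789 -0.09336965] 0.02605729886117057
```

View pics/w2.png

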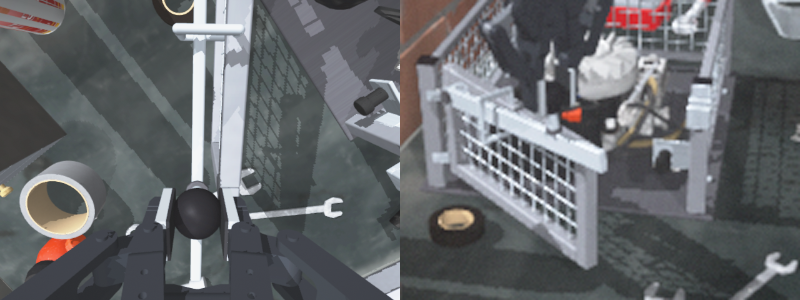

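The knob is in the grip and the bar is lifted, carrying about 4 N of weight. Next is swinging the gate about the hinge, 0.04 rad per row.

Emit:
{"fn": "carry_out", "kwargs": {
  "plan": [
    {"travel": [0.15,0.02,0],"twist": [0,0,-0.25]},
    {"travel": [0.3,0.03,0],"twist": [0,0,-0.5]},
    {"travel": [0.3,0.03,0],"twist": [0,0,-0.5]},
    {"travel": [0.3,0.03,0],"twist": [0,0,-0.5]},
    {"travel": [0.15,0.02,0],"twist": [0,0,-0.25]}
  ]
}}

```text
clock: 4.83
eef_pos: [0.5822, 0.1273, 0.2212]
tool_rot: [180.0, -0.0, -114.9]
ft_force: [2.4, -1.8, -4.7]
width: 0.0255
```

Emit:
{"fn": "carry_out", "kwargs": {
  "plan": [
    {"travel": [0,0,0],"twist": [0,0,0]}
  ]
}}

```text
clock: 4.92
eef_pos: [0.5823, 0.1272, 0.2215]
tool_rot: [180.0, -0.0, -115.0]
ft_force: [2.2, -2.9, -4.3]
width: 0.0254
```

```bash
cat >> h.py <<'E'
H=np.array([.7786,.0076]); PSI=3.95
def st(lift=None):
    s=bot.sense(); d=s['eef_pos'][:2]-H; r=np.hypot(*d); a=np.degrees(np.arctan2(d[1],d[0]))%360
    th=180+PSI-a-np.degrees(np.arcsin(.025/r))
    print('t',round(s['clock'],2),'tcp',s['eef_pos'].round(4),'r',r.round(4),'theta deg',th.round(2),'yaw-theta',(s['tool_rot'][2]-(PSI-90-th)).round(2),'rot',s['tool_rot'].round(1),'F',s['ft_force'].round(1),'M',s['torque'].round(2),'w',round(s['width'],4)); return s
E
python3 -c "from h import *;st()"
```

```text
t 4.92 tcp [0.5823 0.1272 0.2215] r 0.2298 theta deg 29.07 yaw-theta 0.09 rot [ 180.   -0. -115.] F [ 2.2 -2.9 -4.3] M [-0.69 -0.5  -0.06] w 0.0254
```

Emit:
{"fn": "carry_out", "kwargs": {
  "plan": [
    {"travel": [0.15,0.02,0],"twist": [0,0,-0.25]},
    {"travel": [0.3,0.03,0],"twist": [0,0,-0.5]},
    {"travel": [0.3,0.03,0],"twist": [0,0,-0.5]},
    {"travel": [0.3,0.03,0],"twist": [0,0,-0.5]},
    {"travel": [0.3,0.03,0],"twist": [0,0,-0.5]}
  ]
}}

```text
clock: 5.33
eef_pos: [0.5642, 0.0919, 0.2212]
tool_rot: [180.0, 0.0, -104.6]
ft_force: [2.4, -2.8, -4.7]
width: 0.0254
```

Emit:
{"fn": "carry_out", "kwargs": {
  "plan": [
    {"travel": [0.3,0.03,0],"twist": [0,0,-0.5]},
    {"travel": [0.3,0.03,0],"twist": [0,0,-0.5]},
    {"travel": [0.2,0.02,0],"twist": [0,0,-0.33]},
    {"travel": [0.1,0.01,0],"twist": [0,0,-0.17]},
    {"travel": [0,0,0],"twist": [0,0,0]}
  ]
}}

```text
clock: 5.75
eef_pos: [0.5555, 0.0658, 0.2214]
tool_rot: [179.9, -0.0, -97.9]
ft_force: [-1.1, -1.1, -2.7]
width: 0.0255
```

Run:
```python
from h import *
st();s,p,d,c=wcam();W=cloud(c,d);np.savez("w3.npz",p=p,d=d,W=W);st()
cv2.imwrite("pics/w3.png",p[:,:,::-1])
m=(d>0)&(abs(W[...,0]-.492)<.03)&(abs(W[...,1]-.012)<.03)
v,u=np.nonzero(m);print(len(v),u.min() if len(u) else 0,u.max() if len(u) else 0, v.min() if len(u) else 0,v.max() if len(u) else 0)
```

```text
t 5.75 tcp [0.5555 0.0658 0.2214] r 0.2306 theta deg 12.36 yaw-theta 0.54 rot [179.9  -0.  -97.9] F [-1.1 -1.1 -2.7] M [-0.37  0.66 -0.15] w 0.0255
t 5.8 tcp [0.5556 0.0661 0.2213] r 0.2306 theta deg 12.43 yaw-theta 0.57 rot [179.9  -0.  -97.9] F [-1.6 -0.3 -2.1] M [-0.34  0.83 -0.29] w 0.0253
8248 386 503 226 387
```

View pics/w3.png

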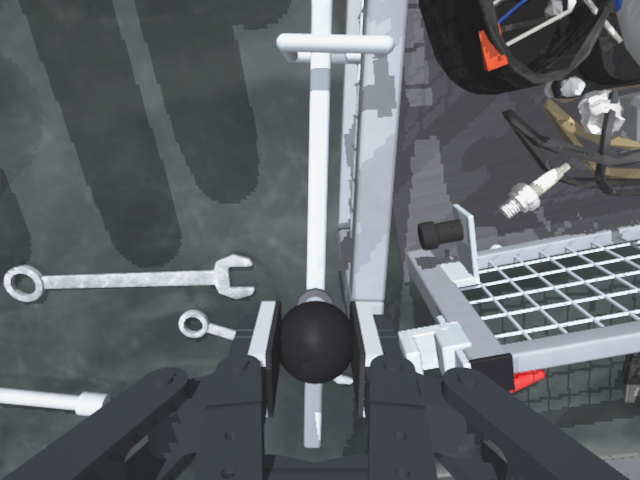

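The wrist view shows the keeper with its notch at about (435,340). The bar tip is still clear at (312,440), and the knob is firmly in the jaws. I'll measure the notch relative to nominal.

Run:
```python
from h import *
W=np.load("w3.npz")['W']; G=np.array([.6567,-.1862]); a=np.radians(PSI); Rg=np.array([[np.cos(a),-np.sin(a)],[np.sin(a),np.cos(a)]])
g=np.dstack([(W[...,:2]-G)@Rg,W[...,2]])
gx,gy,gz=g[...,0]*1e3+150,g[...,1]*1e3-210,g[...,2]*1e3
print("z median map: rows x(-10..10 by 4), cols y(-30..30 by 2), rel. nominal keeper")
ys=np.arange(-32,24,2)
print('     ',*[f"{y:4d}" for y in ys])
for x in range(-12,13,4):
    o=[]
    for y in ys:
        m=(abs(gx-x)<2)&(abs(gy-y)<1)&(gz>100)&(gz<180); o.append(f"{np.median(gz[m]):4.0f}" if m.sum()>2 else '   .')
    print(f"{x:4d}:",*o)
# bar end strip
th=np.radians(12.4); d=np.array([-np.cos(a-th),-np.sin(a-th)]); n=np.array([d[1],-d[0]])
q=W[...,:2]-H; al=q@d*1e3; of=q@n*1e3
for s in (80,120,160,200,270,280,290,300):
    m=(abs(al-s)<4)&(abs(of-25)<12)&(gz>120)&(gz<215)
    print(s,m.sum(),*( [np.percentile(of[m],[5,50,95]).round(1),np.percentile(gz[m],[50,95]).round(1)] if m.sum()>3 else []))
```

```text
z median map: rows x(-10..10 by 4), cols y(-30..30 by 2), rel. nominal keeper
       -32  -30  -28  -26  -24  -22  -20  -18  -16  -14  -12  -10   -8   -6   -4   -2    0    2    4    6    8   10   12   14   16   18   20   22
 -12:  165    .    .    .    .    .    .    .    .    .    .    .    .  139  136  136  136  136    .    .    .    .    .    .    .    .    .    .
  -8:  165  165  165    .    .    .    .    .    .    .    .    .    .  141  136  136  136  136    .    .    .    .    .    .    .    .    .    .
  -4:  165  165  165  165  165    .    .    .    .    .  152  152  152  144  136  136  136  136    .  151  152    .    .    .    .    .    .    .
   0:  165  165  165  165  165  165  165    .  103    .  152  152  152  145  136  136  136  136  136  152  152  151    .  134    .    .    .    .
   4:  165  165  165  165  165  165  165  165  110  165  154  152  152  146  136  136  136  136  136  151  152  152    .  138    .    .    .    .
   8:  140  139  141  140  139  143  143  143  146  150  148  144  145  142  135  135  135  135  135  142  143  144  143  141    .    .    .    .
  12:    .    .    .    .    .    .    .    .    .  147  146    .    .  137    .    .    .    .    .    .    .  147  149    .    .    .    .    .
80 0
120 496 [21.1 24.6 28.3] [166.6 167.9]
160 419 [21.5 25.1 28.7] [171.3 172.4]
200 368 [21.9 25.5 28.8] [175.9 177.2]
270 104 [22.9 26.4 29.6] [184.5 185.7]
280 277 [22.7 26.3 30. ] [185.2 186.3]
290 272 [22.9 26.3 29.9] [186.4 187.5]
300 243 [22.9 26.2 30.3] [187.4 188.4]
```

Emit:
{"fn": "carry_out", "kwargs": {
  "plan": [
    {"travel": [0.15,0.015,0],"twist": [0,0,-0.22]},
    {"travel": [0.15,0.015,0],"twist": [0,0,-0.25]},
    {"travel": [0.15,0.015,0],"twist": [0,0,-0.25]},
    {"travel": [0.15,0.015,0],"twist": [0,0,-0.25]},
    {"travel": [0.1,0.01,0],"twist": [0,0,-0.15]}
  ]
}}

```text
clock: 6.22
eef_pos: [0.5509, 0.0455, 0.2211]
tool_rot: [179.9, 0.0, -92.6]
ft_force: [-5.3, 1.3, -1.4]
width: 0.0256
```

Emit:
{"fn": "carry_out", "kwargs": {
  "plan": [
    {"travel": [0.08,0.01,0],"twist": [0,0,-0.12]},
    {"travel": [0.08,0.01,0],"twist": [0,0,-0.12]},
    {"travel": [0.08,0.01,0],"twist": [0,0,-0.12]},
    {"travel": [0.08,0.01,0],"twist": [0,0,-0.12]},
    {"travel": [0,0,0],"twist": [0,0,0]}
  ]
}}

```text
clock: 6.63
eef_pos: [0.5494, 0.0357, 0.2213]
tool_rot: [179.9, -0.0, -90.5]
ft_force: [-5.0, 0.0, -1.0]
width: 0.0256
```

```bash
python3 -c "from h import *;st()"
```

```text
t 6.63 tcp [0.5494 0.0357 0.2213] r 0.2309 theta deg 4.72 yaw-theta 0.29 rot [179.9  -0.  -90.5] F [-5.  0. -1.] M [-0.11  1.97 -0.08] w 0.0256
```

Emit:
{"fn": "carry_out", "kwargs": {
  "plan": [
    {"travel": [0.06,0.03,0],"twist": [0,0,-0.1]},
    {"travel": [0.06,0.03,0],"twist": [0,0,-0.1]},
    {"travel": [0.06,0.02,0],"twist": [0,0,-0.1]},
    {"travel": [0.06,0.02,0],"twist": [0,0,-0.1]},
    {"travel": [0.06,0.01,0],"twist": [0,0,-0.1]}
  ]
}}

```text
clock: 7.05
eef_pos: [0.5484, 0.027, 0.2218]
tool_rot: [-179.8, 0.0, -88.2]
ft_force: [5.2, 0.8, -5.4]
width: 0.0257
```

Emit:
{"fn": "carry_out", "kwargs": {
  "plan": [
    {"travel": [0.05,0.005,0],"twist": [0,0,-0.08]},
    {"travel": [0.05,0.005,0],"twist": [0,0,-0.08]},
    {"travel": [0.05,0.005,0],"twist": [0,0,-0.08]},
    {"travel": [0.05,0.005,0],"twist": [0,0,-0.08]},
    {"travel": [0,0,0],"twist": [0,0,0]}
  ]
}}

```text
clock: 7.47
eef_pos: [0.5479, 0.0215, 0.2216]
tool_rot: [-179.9, 0.1, -86.7]
ft_force: [5.4, 1.9, -6.0]
width: 0.0254
```

```bash
python3 -c "from h import *;st()"
```

```text
t 7.47 tcp [0.5479 0.0215 0.2216] r 0.2311 theta deg 1.19 yaw-theta 0.51 rot [-1.799e+02  1.000e-01 -8.670e+01] F [ 5.4  1.9 -6. ] M [ 0.6  -1.51 -0.13] w 0.0254
```

Emit:
{"fn": "carry_out", "kwargs": {
  "plan": [
    {"travel": [0.05,-0.01,0],"twist": [0,0,-0.06]},
    {"travel": [0.05,-0.01,0],"twist": [0,0,-0.06]},
    {"travel": [0.05,0.0,0],"twist": [0,0,-0.06]},
    {"travel": [0.05,0,0],"twist": [0,0,-0.06]},
    {"travel": [0,0,0],"twist": [0,0,0]}
  ]
}}

```text
clock: 7.88
eef_pos: [0.5475, 0.0162, 0.2212]
tool_rot: [180.0, 0.2, -85.6]
ft_force: [0.8, 6.3, -3.7]
width: 0.0257
```

Run:
```python
from h import *
st();s,p,d,c=wcam();W=cloud(c,d);np.savez("w4.npz",p=p,d=d,W=W)
p2,_=bot.read_camera("top")
cv2.imwrite("pics/w4.png",np.hstack([p[200:480,200:480],cv2.resize(p2[220:300,280:360],(280,280),interpolation=2)])[:,:,::-1])
G=np.array([.6567,-.1862]); a=np.radians(PSI); Rg=np.array([[np.cos(a),-np.sin(a)],[np.sin(a),np.cos(a)]])
g=np.dstack([(W[...,:2]-G)@Rg,W[...,2]])
gx,gy,gz=g[...,0]*1e3+150,g[...,1]*1e3-210,g[...,2]*1e3
for x in (-16,-12,-8,-4,0,4,8,80,120,160,200):
    m=(abs(gx-x)<3)&(abs(gy)<14)&(gz>163)&(gz<200)
    if m.sum()>5: print(x,m.sum(),np.percentile(gy[m],[3,50,97]).round(1),np.median(gz[m]).round(1))
```

```text
t 7.88 tcp [0.5475 0.0162 0.2212] r 0.2312 theta deg -0.12 yaw-theta 0.32 rot [180.    0.2 -85.6] F [ 0.8  6.3 -3.7] M [ 1.79  0.01 -0.06] w 0.0257
-16 179 [-2.3  1.4  5.1] 187.3
-12 214 [-13.4   1.    5.1] 186.8
-8 235 [-13.6   0.5   5.1] 186.4
-4 246 [-13.8   0.6   5.1] 185.8
0 246 [-13.7   0.4   5.1] 185.4
4 258 [-13.6   0.6   5.1] 185.0
8 229 [-12.7   1.1   5.2] 184.6
80 286 [-3.3  0.8  4.6] 176.3
120 307 [-3.5  0.4  4. ] 171.6
160 352 [-3.7  0.1  3.8] 167.2
```

View pics/w4.png

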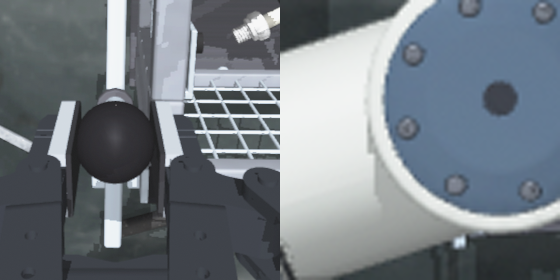

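The bar at the keeper sits about 1.4 mm outside nominal and the notch is at about -0.7, so I'll nudge it in about 1.7 mm and then let the bar down while watching the force.

Emit:
{"fn": "carry_out", "kwargs": {
  "plan": [
    {"travel": [0.03,0,0],"twist": [0,0,-0.03]},
    {"travel": [0.03,0,0],"twist": [0,0,0]},
    {"travel": [0,0.03,0.13],"twist": [0,0,0]},
    {"travel": [0,0.03,0.13],"twist": [0,0,0]},
    {"travel": [0,0,0],"twist": [0,0,0]}
  ]
}}

```text
clock: 8.4
eef_pos: [0.5445, 0.0146, 0.2125]
tool_rot: [179.8, 0.2, -85.5]
ft_force: [-2.6, 7.6, -2.6]
width: 0.0256
```

Emit:
{"fn": "carry_out", "kwargs": {
  "plan": [
    {"travel": [0,0.02,0.08],"twist": [0,0,0]},
    {"travel": [0,0,0],"twist": [0,0,0]}
  ]
}}

```text
clock: 8.57
eef_pos: [0.5439, 0.0145, 0.2104]
tool_rot: [179.8, 0.2, -85.5]
ft_force: [-4.1, 6.9, -2.2]
width: 0.0258
```

Emit:
{"fn": "carry_out", "kwargs": {
  "plan": [
    {"travel": [0,0.02,0.07],"twist": [0,0,0]},
    {"travel": [0,0,0],"twist": [0,0,0]}
  ]
}}

```text
clock: 8.73
eef_pos: [0.5433, 0.0145, 0.2084]
tool_rot: [179.8, 0.2, -85.5]
ft_force: [-4.1, 8.5, -1.9]
width: 0.0258
```

```bash
python3 -c "from h import *;st()"
```

```text
t 8.73 tcp [0.5433 0.0145 0.2084] r 0.2354 theta deg -0.47 yaw-theta 0.11 rot [179.8   0.2 -85.5] F [-4.1  8.5 -1.9] M [2.4  1.41 0.01] w 0.0258
```

Emit:
{"fn": "carry_out", "kwargs": {
  "plan": [
    {"travel": [0,0.02,0.07],"twist": [0,0,0]},
    {"travel": [0,0,0],"twist": [0,0,0]}
  ]
}}

```text
clock: 8.9
eef_pos: [0.5427, 0.0144, 0.2063]
tool_rot: [179.8, 0.2, -85.5]
ft_force: [-3.6, 7.3, -2.3]
width: 0.0255
```

Emit:
{"fn": "carry_out", "kwargs": {
  "plan": [
    {"travel": [0,0.02,0.07],"twist": [0,0,0]},
    {"travel": [0,0,0],"twist": [0,0,0]}
  ]
}}

```text
clock: 9.07
eef_pos: [0.5422, 0.0144, 0.2043]
tool_rot: [179.8, 0.2, -85.5]
ft_force: [-4.5, 7.0, -1.4]
width: 0.0256
```

```bash
python3 -c "from h import *;st()"
```

```text
t 9.07 tcp [0.5422 0.0144 0.2043] r 0.2365 theta deg -0.47 yaw-theta 0.1 rot [179.8   0.2 -85.5] F [-4.5  7.  -1.4] M [ 2.34  1.27 -0.08] w 0.0256
```

Emit:
{"fn": "carry_out", "kwargs": {
  "plan": [
    {"travel": [0,0.04,0.07],"twist": [0,0,0]},
    {"travel": [0,0,0],"twist": [0,0,0]}
  ]
}}

```text
clock: 9.23
eef_pos: [0.5417, 0.0143, 0.2025]
tool_rot: [179.9, 0.2, -85.5]
ft_force: [-2.8, 7.7, -1.9]
width: 0.0253
```

Emit:
{"fn": "carry_out", "kwargs": {
  "plan": [
    {"travel": [0,0.03,0.05],"twist": [0,0,0]},
    {"travel": [0,0,0],"twist": [0,0,0]}
  ]
}}

```text
clock: 9.4
eef_pos: [0.5413, 0.0143, 0.2013]
tool_rot: [-180.0, 0.2, -85.5]
ft_force: [-1.2, 6.1, -1.9]
width: 0.0255
```

Emit:
{"fn": "carry_out", "kwargs": {
  "plan": [
    {"travel": [0,0.02,0.05],"twist": [0,0,0]},
    {"travel": [0,0,0],"twist": [0,0,0]}
  ]
}}

```text
clock: 9.57
eef_pos: [0.541, 0.0143, 0.1999]
tool_rot: [-180.0, 0.2, -85.5]
ft_force: [-0.7, 6.9, -2.7]
width: 0.0255
```

```bash
python3 -c "from h import *;st()"
```

```text
t 9.57 tcp [0.541  0.0143 0.1999] r 0.2377 theta deg -0.48 yaw-theta 0.11 rot [-180.     0.2  -85.5] F [-0.7  6.9 -2.7] M [ 2.31  0.06 -0.02] w 0.0255
```

Still carrying the bar's weight, with the floor expected at TCP z≈0.198. I'll continue in 1 mm steps until it lands.

Emit:
{"fn": "carry_out", "kwargs": {
  "plan": [
    {"travel": [0,0.01,0.04],"twist": [0,0,0]},
    {"travel": [0,0,0],"twist": [0,0,0]}
  ]
}}

```text
clock: 9.73
eef_pos: [0.5407, 0.0143, 0.1987]
tool_rot: [-180.0, 0.2, -85.5]
ft_force: [-0.4, 6.9, -3.0]
width: 0.0257
```

Emit:
{"fn": "carry_out", "kwargs": {
  "plan": [
    {"travel": [0,0.01,0.04],"twist": [0,0,0]},
    {"travel": [0,0,0],"twist": [0,0,0]}
  ]
}}

```text
clock: 9.9
eef_pos: [0.5405, 0.0142, 0.1981]
tool_rot: [-179.9, 0.2, -85.5]
ft_force: [-1.0, 6.9, -0.5]
width: 0.0256
```

Emit:
{"fn": "carry_out", "kwargs": {
  "plan": [
    {"travel": [0,0.01,0.03],"twist": [0,0,0]},
    {"travel": [0,0,0],"twist": [0,0,0]}
  ]
}}

```text
clock: 10.07
eef_pos: [0.5405, 0.0143, 0.198]
tool_rot: [-179.8, 0.2, -85.4]
ft_force: [-1.7, 7.6, 2.9]
width: 0.0255
```

```bash
python3 -c "from h import *;st()"
```

```text
t 10.07 tcp [0.5405 0.0143 0.198 ] r 0.2381 theta deg -0.47 yaw-theta 0.13 rot [-179.8    0.2  -85.4] F [-1.7  7.6  2.9] M [ 2.51  0.61 -0.04] w 0.0255
```

Landed at z=0.198 as predicted for the notch floor. Before releasing, I'll ease outward until the keeper takes the buffer load.

Emit:
{"fn": "carry_out", "kwargs": {
  "plan": [
    {"travel": [-0.03,0,0],"twist": [0,0,0]},
    {"travel": [0,0,0],"twist": [0,0,0]}
  ]
}}

```text
clock: 10.23
eef_pos: [0.5406, 0.0145, 0.198]
tool_rot: [-179.9, 0.1, -85.5]
ft_force: [-1.3, 6.0, 3.8]
width: 0.0256
```

Emit:
{"fn": "carry_out", "kwargs": {
  "plan": [
    {"travel": [-0.03,0,0],"twist": [0,0,0]},
    {"travel": [0,0,0],"twist": [0,0,0]}
  ]
}}

```text
clock: 10.4
eef_pos: [0.5406, 0.0148, 0.198]
tool_rot: [-179.9, 0.0, -85.5]
ft_force: [-1.3, 4.8, 5.3]
width: 0.0255
```

```bash
python3 -c "from h import *;st()"
```

```text
t 10.4 tcp [0.5406 0.0148 0.198 ] r 0.2381 theta deg -0.35 yaw-theta 0.21 rot [-179.9    0.   -85.5] F [-1.3  4.8  5.3] M [ 1.64  0.57 -0.04] w 0.0255
```

Emit:
{"fn": "carry_out", "kwargs": {
  "plan": [
    {"travel": [-0.04,0,-0.03],"twist": [0,0,0]},
    {"travel": [0,0,0],"twist": [0,0,0]}
  ]
}}

```text
clock: 10.57
eef_pos: [0.5406, 0.0157, 0.198]
tool_rot: [-179.9, 0.0, -85.5]
ft_force: [1.0, 3.9, 3.1]
width: 0.0255
```

Emit:
{"fn": "carry_out", "kwargs": {
  "plan": [
    {"travel": [-0.04,0,0],"twist": [0,0,0]},
    {"travel": [0,0,0],"twist": [0,0,0]}
  ]
}}

```text
clock: 10.73
eef_pos: [0.5406, 0.0158, 0.198]
tool_rot: [-179.9, -0.1, -85.5]
ft_force: [3.9, -1.7, 1.7]
width: 0.0258
```

```bash
python3 -c "from h import *;st()"
```

```text
t 10.73 tcp [0.5406 0.0158 0.198 ] r 0.2382 theta deg -0.1 yaw-theta 0.42 rot [-1.799e+02 -1.000e-01 -8.550e+01] F [ 3.9 -1.7  1.7] M [-0.55 -1.2  -0.12] w 0.0258
```

The keeper now holds the gate, since the y force has reversed to -1.7 N. Releasing and rising.

Emit:
{"fn": "carry_out", "kwargs": {
  "plan": [
    {"travel": [0.03,0,0],"twist": [0,0,0]},
    {"travel": [0,0,0],"twist": [0,0,0]},
    {"travel": [0,0,0],"twist": [0,0,0]},
    {"travel": [0,0,0],"twist": [0,0,0]},
    {"travel": [0,0,0],"twist": [0,0,0]}
  ],
  "hand": 0.75
}}

```text
clock: 11.15
eef_pos: [0.5396, 0.0157, 0.1972]
tool_rot: [179.9, -0.0, -85.5]
ft_force: [0.1, 0.2, -0.1]
width: 0.064
```

Emit:
{"fn": "carry_out", "kwargs": {
  "plan": [
    {"travel": [0,0,-0.4],"twist": [0,0,0]},
    {"travel": [0,0,-0.7],"twist": [0,0,0]},
    {"travel": [0,0,-0.7],"twist": [0,0,0]},
    {"travel": [0,0,-0.7],"twist": [0,0,0]},
    {"travel": [0,0,0],"twist": [0,0,0]}
  ]
}}

```text
clock: 11.57
eef_pos: [0.5416, 0.0156, 0.2771]
tool_rot: [-179.6, -0.0, -85.5]
ft_force: [1.7, 0.2, 1.2]
width: 0.0641
```

Run:
```python
from h import *
st();s,p,d,c=wcam();W=cloud(c,d)
p2,_=bot.read_camera("side")
cv2.imwrite("pics/w5.png",np.hstack([cv2.resize(p,(400,300)),cv2.resize(p2[170:320,230:430],(400,300),interpolation=2)])[:,:,::-1])
G=np.array([.6567,-.1862]); a=np.radians(PSI); Rg=np.array([[np.cos(a),-np.sin(a)],[np.sin(a),np.cos(a)]])
g=np.dstack([(W[...,:2]-G)@Rg,W[...,2]]);gx,gy,gz=g[...,0]*1e3+150,g[...,1]*1e3-210,g[...,2]*1e3
for x in (-16,-8,0,4,8,16,24,80,120):
    m=(abs(gx-x)<2)&(abs(gy)<5)&(gz>120)&(gz<175)
    if m.sum()>5: print(x,m.sum(),np.percentile(gy[m],[3,50,97]).round(1),np.percentile(gz[m],[20,50,80]).round(1))
```

```text
t 11.57 tcp [0.5416 0.0156 0.2771] r 0.2372 theta deg -0.16 yaw-theta 0.38 rot [-179.6   -0.   -85.5] F [1.7 0.2 1.2] M [-0.03 -0.07  0.03] w 0.0641
-16 65 [-2.5  0.8  4.7] [155.2 155.7 156.3]
-8 80 [-4.6  0.2  4.7] [154.9 155.9 156.5]
0 77 [-4.5  0.9  4.8] [155.  155.7 156.4]
4 81 [-4.4  0.3  4.8] [154.9 155.9 156.4]
8 72 [-2.8  1.   4.8] [155.2 155.7 156.3]
16 33 [-2.7  1.1  4.8] [155.6 156.3 157.1]
80 85 [-3.   0.5  4. ] [156.4 156.9 157.6]
120 111 [-3.5  0.3  3.7] [156.8 157.5 158. ]
```

View pics/w5.png

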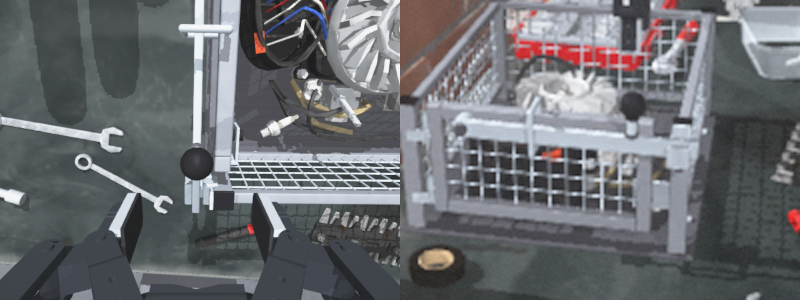

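The bar's top edge at the keeper reads 155.8 mm, which is the 136 mm floor plus the 20 mm bar, so it is fully home. The gate stays shut with the hand off it and the tools lie undisturbed. Handing in.

```bash
python3 -c "
from h import *
print(bot.finish_job())"
```

```text
the job is handed in; nothing more can be done
None
```

The guard is shut and latched: the bar sits fully home in the keeper's notch, and the gate stayed shut after I let go. The job is handed in at about 12 s of the 64 s allowed.

- **What I did:** I gripped the knob across from above, lifted the bar and swung the gate in, slowing before the buffer. I carried the bar over the nose and let it down in 1–2 mm steps. I then eased outward until the keeper took the buffer's load, let go and rose clear.
- **Forces:** The highest reading at the tool was about 9 N, mostly the buffer's push. At landing the tool felt about 3–5 N upward. I did not measure the force on the keeper directly, but with the bar's weight added it should be under 10 N.
- **Last checks:** After release, the bar's top edge at the keeper read about 156 mm, which matches the measured notch floor (136 mm) plus the 20 mm bar. The gate angle was close to zero. The wrist view showed the spanners and extension bar apparently untouched.
- **Small disagreements:**
  - The notch floor measured about 4 mm below nominal, slightly more than the stated 3 mm. That is within the camera's accuracy.
  - The grip on the 28 mm knob read about 25.5 mm, but it held without slipping.

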